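Put the sanding tools away and check the drawer before shutting it

ROBOT

A 7-joint arm with a two-finger parallel gripper is mounted at the origin on the work surface. World frame = base frame: x ahead of the robot, y to its left, z up, the work surface at z = 0. Lengths are in m, angles in rad, forces in N, time in s.
With the tool pointing down it reaches from about 0.4 to 0.85 m from the base axis. Payload 4.5 kg.
Tool frame: the origin (TCP) lies on the centre line of the jaws, within the pads' length; the fingertips stand 8 mm ahead of it and the grasp point (between the pads) lies 11 mm behind it; z points along the fingers, x is the direction in which the jaws open and shut, and the axes are right-handed (so a half turn about z gives the same grasp; the last joint's range is limited). The gripper opens to 88 mm and grips with 3 to 60 N. Pads are 18 mm wide; open, the fingers measure 123 mm over their backs; the gripper's body (75 mm by 187 mm) begins 45 mm behind the grasp point.
Start: joints at [1.157, 0.689, -0.195, 1.565, 0.157, 0.902, -0.215], TCP at [0.271, -0.563, 0.212] pointing down, gripper open.
Joint ranges: [-3.01, 3.01], [-0.46, 2.08], [-1.47, 1.51], [0.13, 2.56], [-1, 4.14], [0.04, 2.09], [-2.66, 2.66]. Speed limits (rad/s): [2.57, 2.57, 3.14, 3.14, 3.14, 3.14, 3.14].

INTERFACE

Orientations are given as a unit quaternion [x, y, z, w].
In Python, from plant import r gives the robot as it stands.
- The arm moves only by the shell command python3 -m pendant 'ROWS' [FORCE]. ROWS is JSON, a list of rows, each a list of 3 entries, a list of its own where there are three numbers: the turn, a rotation vector about the tool's x, y, z in rad, then the shift along the tool's x, y, z in m, then the opening, from 0 (shut) to 1 (fully open). In form: [[[wx, wy, wz], [tx, ty, tz], claw], ...]. A call has 1 to 10 rows; each row is the pose to reach, as a shift and turn from the pose commanded when the call began, along the tool's axes at that moment; what a row does not reach only later rows make up. A row lasts 1/10 s, in which the tool goes at most 50 mm and 8.59 degrees, less where a joint would pass 70% of its speed; a pose out of reach is approached as far as the arm can. A call with a gripper value outside its range is refused whole. The fingers move at their own pace and stop on an object; FORCE is the grip in N (left out, the last holds). Time passes only in rows, so rows that repeat a pose let the fingers close. It gives the time, the measured TCP pose, the force and the opening at its end, in the units of the state.
- r.get_state(): the state, without advancing time (a new reading comes with each control period).
- r.snapshot(name): name is "scene" or "top"; returns a dict with "image" (480x640x3 uint8, red, green, blue), "mtx" (3x3 intrinsics, pixels), "R" (3x3) and "t" (3): a world point X has camera coordinates R X + t. Camera axes: x right, y down, z forward; pixel columns grow to the right and rows downward; lengths in m; the calibration is good to about 2 mm. A picture is of the moment at which its call begins. There is no depth.
- r.finish_job(): hands the job in, once; it reports no verdict.
The state is a dict: "clock": time; "q": joint angles; "qd": joint speeds; "joint_torque": joint torques, N m; "tool_pos": TCP position; "eef_rot": TCP orientation; "contact_force": force on the tool from outside, world axes, zero at the start; "moment": the same for the moment, N m; "opening": opening from 0.0 (shut) to 1.0 (fully open).
Only numpy, scipy, OpenCV 4.12 (cv2) and the standard library are available. Lean on these libraries where they do the work, as an engineer would, in place of code of your own. Each camera call takes 0.05 s, during which the arm holds its last target. There are 200 camera calls.

TASK

Put the yellow-handled sanding float and the red-gripped sanding block away in the open drawer: lower each gently, without dropping it, lengthwise into the compartment where it lies flat, one on the rubber mat and one on top of the carton, so that nothing stands above the rim. Check by touch: run your fingertips across, touching the rim of the left side wall first (left as the robot sees it), then low over the middle, then touching the rim of the right side wall. Then push the drawer fully shut, and do not disturb the other things around it.

Things in the scene. Friction and masses are not known exactly. Their poses are not given: they have to be found in the camera images.
- drawer (a joint): how far the drawer has been pushed in (m): 0 = pulled out, as it starts; 0.195 = fully shut (a firm stop). It runs stiffly (about 4 N to move) and stays where it is left. It slides in the cabinet, along the +x axis of point drawer_rim, away from the robot
- drawer_rim (a point): middle of the pulled-out drawer at rim height (top of its side walls, 86 mm above the bench); moves with the drawer; x inward along the drawer (away from the robot), y to its left wall, z up. Three compartments, centred here and 89 mm to the left and right, each 177 long (x), 84 wide, floor 66 below the rim; dividers 5 thick, only 30 high. Which one holds mat, carton or blue float varies
- rim_left (a point): on the flat top of the drawer's left side wall (137 mm to the left of drawer_rim), same axes as drawer_rim. The wall is 12 mm thick; its top is bare from 88 mm before this point to the cabinet's face 106 mm behind it
- rim_right (a point): the same point on the top of the right side wall, 137 mm to the right of drawer_rim
- cabinet: low plywood bench-top cabinet, fixed, 318 wide, 290 deep, 106 mm high, from which the drawer is pulled out towards the robot. Its origin lies on the bench below the starting place of drawer_rim, and its front face 106 mm from there along x. Its top board clears the drawer's rim by only 5 mm: anything standing higher jams the drawer
- drawer_front (a point): middle of the outer face of the drawer's front panel, 75 mm above the bench; same axes as drawer_rim, 104 mm before it. The panel is 318 wide and 16 thick, its top edge 97 mm above the bench (11 above the rim). Flat here: push on it along +x. Below, a dark steel cup pull, 96 wide, stands 22 mm out from the face, its top 53 mm above the bench
- float: sanding float, left on the bench: flat aluminium base with brown abrasive under it, 165 x 74 x 15 mm, with a raised yellow bar handle with a black band (118 long, 26 wide, from 28 to 56 mm above the underside) along its middle; 56 mm high overall, about 0.3 kg. Origin: centre of the underside; x along its length, z up. Same either way round
- block: low sanding block, left on the bench: cork base, 165 x 74 x 10 mm, with a black clip at each end and a red grip ridge (110 long, 26 wide, from 10 to 38 mm above the underside) along its middle; 38 mm high overall, about 0.2 kg. Origin: centre of the underside; x along its length, z up. Same either way round
- mat: black ribbed rubber mat, 171 x 80 x 4 mm, on the floor of the otherwise empty compartment, x along the drawer. Origin: centre of the underside
- carton: flat cardboard carton of sanding sheets with a yellow band, 171 x 80 x 18 mm, on the floor of another compartment, x along the drawer. Origin: centre of the underside
- rubfloat: blue rubber float with a blue bar handle already put away in the third compartment: base 165 x 74 x 26 mm, handle 120 x 28 mm along its middle, 58 mm high overall. Origin: centre of the underside. It stays there
- hammer: hammer lying on the bench, 260 mm long; leave it alone. Origin: middle of its length; x from handle to head
- gluebottle: white glue bottle standing on the bench, 60 mm across, 170 high; leave it alone. Origin: centre of the underside
- tape: yellow and black tape measure lying on top of the cabinet, 76 x 70 mm, 36 high; leave it alone. Origin: centre of the underside
- waxtin: flat round wax tin with a green band on top of the cabinet, 80 mm across, 40 high; leave it alone. Origin: centre of the underside
Things that resemble listed ones, but are neither listed nor needed, are in the scene too. Leave any purple look-alike of the rubfloat alone.

How it is judged:
On the way, in this order (a step that is already met when the one before it is completed fails the run):
1. the float lies flat on the mat and the block flat on the carton, both released and below the rim (horizontal distance between float and mat below 0.02 m and z of float in the frame of drawer_rim below -0.057 m and angle between each of float, block's own z axis and vertical below 0.06 rad and horizontal distance between block and carton below 0.02 m and z of block in the frame of drawer_rim below -0.041 m and contact force between the fingers and float below 0.1 N and contact force between the fingers and block below 0.1 N), for 0.2 s.
2. the fingertips touch the rim of the left side wall (x of the grasp point in the frame of drawer_rim between -0.085 and 0.085 m and y of the grasp point in the frame of drawer_rim above 0.09 m and contact force between the fingers and drawer above 0.3 N), for 0.02 s.
3. the fingertips pass over the middle compartment, no more than about 15 mm above the rim (x of the grasp point in the frame of drawer_rim between -0.085 and 0.085 m and y of the grasp point in the frame of drawer_rim between -0.03 and 0.03 m and z of the grasp point in the frame of drawer_rim below 0.035 m), for 0.02 s.
4. the fingertips touch the rim of the right side wall (x of the grasp point in the frame of drawer_rim between -0.085 and 0.085 m and y of the grasp point in the frame of drawer_rim below -0.09 m and contact force between the fingers and drawer above 0.3 N), for 0.02 s.
At the end, for the whole second after the job is handed in: the drawer is shut to within 6 mm; the float lies flat on the mat (centres within 20 mm) and the block flat on the carton (within 20 mm), both at rest with their tops below the rim; the blue float, carton and mat still lie on the drawer's floor (value of joint drawer above 0.189 m and horizontal distance between float and mat below 0.02 m and z of float in the frame of drawer_rim below -0.057 m and angle between each of float, block, rubfloat's own z axis and vertical below 0.06 rad and horizontal distance between block and carton below 0.02 m and z of block in the frame of drawer_rim below -0.041 m and z of rubfloat in the frame of drawer_rim below -0.059 m and z of each of carton, mat in the frame of drawer_rim below -0.061 m and linear speed of each of float, block below 0.02 m/s); the robot touches nothing.
It fails at once if the float or the block falls, is thrown in, or is slammed: faster than 0.5 m/s in its compartment ((horizontal distance between float and mat below 0.05 m and z of float in the frame of drawer_rim below 0 m and linear speed of float above 0.5 m/s) or (horizontal distance between block and carton below 0.05 m and z of block in the frame of drawer_rim below 0 m and linear speed of block above 0.5 m/s)).
It fails at once if a bystander is moved by more than 40 mm (distance of any of hammer, gluebottle, tape, waxtin from where it was at the start of the episode above 0.04 m).
It also fails if it takes over 67 s, if anything falls off the work surface, if the arm or the gripper's body presses on something with over 40 N, if the wrist force passes 120 N, or if a joint passes its speed limit or range.

## Working session

There is one attempt and no reset: what is moved stays moved. The work goes in short steps, Python scripts to look and compute and a shell command to move; the robot and the scene stay as the last step left them, time stands still between calls to the robot, and variables do not carry over. Pictures are saved under pics/ and viewed, about 8 in all and at most 12, crops included, and the job is handed in when it is done.

```bash
mkdir -p pics; ls; python3 - <<'E'
from plant import r
import cv2,numpy as np,pickle
for n in("scene","top"):
    s=r.snapshot(n);pickle.dump(s,open(f"pics/{n}0.pkl","wb"));cv2.imwrite(f"pics/{n}0.png",s["image"][:,:,::-1]);print(n,s["mtx"].tolist(),(-s["R"].T@s["t"]).round(3),s["R"].round(3).tolist())
st=r.get_state();print({k:np.round(v,3).tolist() for k,v in st.items()})
E
```

```text
pics
scene [[593.1551720638157, 0.0, 318.52953642798786], [0.0, 593.1551720638157, 241.6161362940683], [0.0, 0.0, 1.0]] [ 1.059 -0.69   0.953] [[0.823, 0.568, 0.02], [0.419, -0.582, -0.697], [-0.384, 0.582, -0.717]]
top [[613.0800348705418, 0.0, 325.09590588146045], [0.0, 613.0800348705418, 244.6426797351232], [0.0, 0.0, 1.0]] [0.506 0.015 1.482] [[-0.01, -1.0, 0.008], [-0.999, 0.009, -0.053], [0.053, -0.009, -0.999]]
{'clock': 0.1, 'q': [1.157, 0.69, -0.195, 1.566, 0.157, 0.903, -0.215], 'qd': [0.0, -0.002, 0.001, -0.0, 0.001, 0.001, 0.001], 'joint_torque': [-0.004, -52.85, -1.271, -15.384, -0.053, 0.002, 0.0], 'tool_pos': [0.27, -0.563, 0.212], 'eef_rot': [0.846, -0.532, -0.001, -0.0], 'contact_force': [0.51, -1.102, 0.667], 'moment': [-0.004, 0.007, 0.059], 'opening': 1.0}
```

View pics/top0.png

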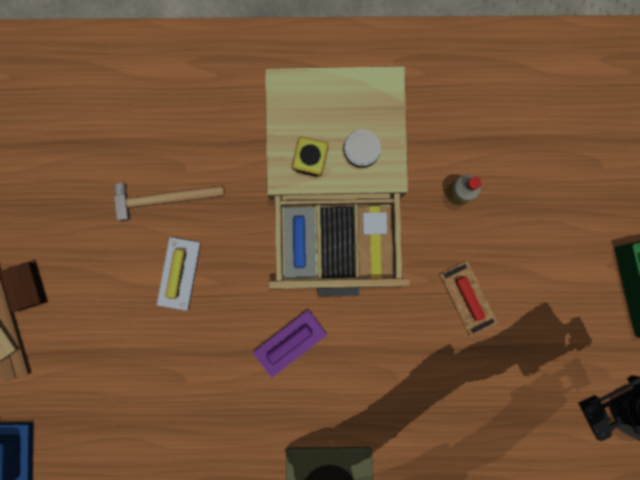

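View pics/scene0.png

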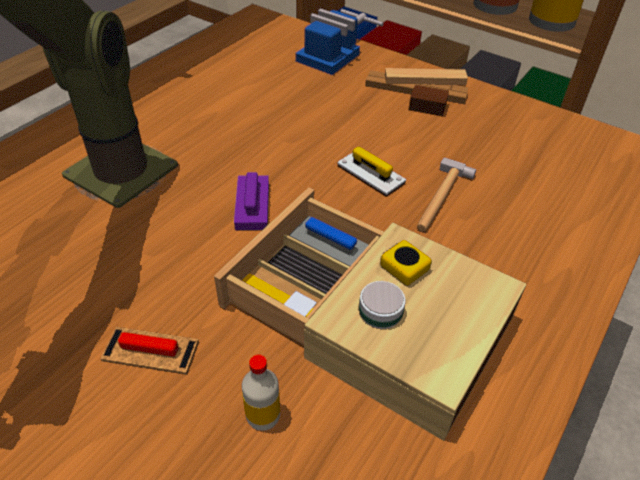

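The top view shows the yellow-handled float at (175,273) and the red-gripped block at (469,298). In the drawer, the blue float is left (299,241), the mat is in the middle (338,241) and the carton is right (376,241). The purple look-alike at (290,343) is to be left alone, since only the yellow and red handles fit the description.

```bash
cat >h.py <<'E'
import numpy as np,cv2
from plant import r
def ray(s,uv,z):
    uv=np.atleast_2d(uv).astype(float);p=np.c_[uv,np.ones(len(uv))]@np.linalg.inv(s["mtx"]).T@s["R"]
    c=-s["R"].T@s["t"];return c+p*((z-c[2])/p[:,2])[:,None]
def proj(s,X):
    p=np.atleast_2d(X)@s["R"].T+s["t"];p=p@s["mtx"].T;return p[:,:2]/p[:,2:]
def blob(s,lo,hi,roi):
    x0,y0,x1,y1=roi;h=cv2.cvtColor(s["image"],cv2.COLOR_RGB2HSV)
    m=np.zeros(h.shape[:2],np.uint8);m[y0:y1,x0:x1]=cv2.inRange(h,lo,hi)[y0:y1,x0:x1]
    c,_=cv2.findContours(m,cv2.RETR_EXTERNAL,cv2.CHAIN_APPROX_NONE)
    return max(c,key=cv2.contourArea)
def rect(s,c,z):
    P=ray(s,c[:,0,:],z)[:,:2].astype(np.float32)
    b=cv2.boxPoints(cv2.minAreaRect(P));e=[b[1]-b[0],b[2]-b[1]];e.sort(key=lambda v:-np.hypot(*v))
    a=np.arctan2(e[0][1],e[0][0]);a=(a+np.pi/2)%np.pi-np.pi/2
    return b.mean(0).round(4),np.round(np.hypot(*np.array(e).T),4),round(float(a),4)
YEL=((20,130,90),(35,255,255));BLU=((105,120,60),(125,255,255));RED=((0,200,110),(6,255,255))
E
python3 - <<'E'
from h import *;import pickle
s=pickle.load(open("pics/top0.pkl","rb"));v=s["image"].copy()
L=dict(float_handle=(YEL,(150,225,210,320),.050),float_base=(((0,0,110),(179,60,255)),(145,225,210,320),.015),
 block_grip=(RED,(435,255,505,340),.034),block_base=(((8,60,70),(20,165,255)),(435,255,505,340),.010),
 mat=(((0,0,0),(179,255,60)),(318,200,357,283),.024),band=(YEL,(360,200,400,283),.038),blue=(BLU,(280,200,318,283),.074),
 cab=(((18,40,110),(35,140,255)),(255,60,415,197),.106))
for k,(c,roi,z) in L.items():
    b=blob(s,*c,roi);print(k,*rect(s,b,z));cv2.drawContours(v,[b],-1,(0,255,0),1)
s2=pickle.load(open("pics/scene0.pkl","rb"))
for k,c,roi,z in(("float_handle2",YEL,(330,135,410,195),.05),("block2",RED,(95,320,205,375),.034)):print(k,*rect(s2,blob(s2,*c,roi),z))
cv2.imwrite("pics/a.png",cv2.resize(v[165:365,145:510,::-1],None,fx=2.19,fy=2.19,interpolation=cv2.INTER_CUBIC))
E
```

```text
float_handle [0.5186 0.3523] [0.1133 0.0227] -0.1775
float_base [0.5186 0.3538] [0.1676 0.0754] -0.1853
block_grip [ 0.4535 -0.3292] [0. 0.] 0.0
block_base [ 0.4553 -0.3437] [0.2024 0.1664] -0.0194
mat [ 0.5896 -0.0284] [0.1719 0.0785] 0.01
band [ 0.5535 -0.1163] [0.1016 0.0277] 0.014
blue [0.5885 0.0622] [0.1175 0.023 ] -0.0072
cab [ 0.8365 -0.0242] [0.3192 0.2996] -1.5662
float_handle2 [0.5223 0.3488] [0.1271 0.0417] -0.196
block2 [ 0.4549 -0.341 ] [0.1091 0.0288] 0.4251
```

View pics/a.png

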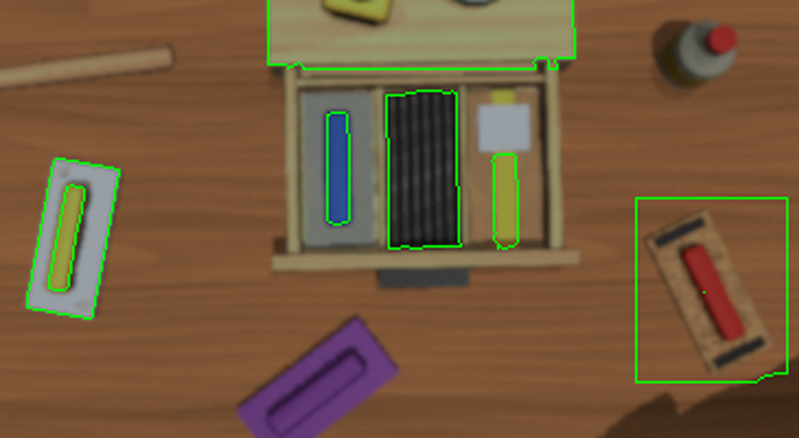

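The masks outline float, mat, band and blue handle correctly, and sizes match (handle 113, base 168x75, mat 172x79, cabinet 319). Only the red mask failed (hue wrap), so I'll fix it and work out the first move.

```bash
cat >>h.py <<'E'
from scipy.spatial.transform import Rotation as Ro
RED=((170,150,80),(179,255,255))
def redc(s,roi):
    t=dict(s,image=np.roll(s["image"],1,axis=2));return blob(t,(55,150,80),(67,255,255),roi)  # hue +60 deg*2
def plan(x,y,z,ang):
    "turn and shift (tool axes) to TCP x,y,z pointing down with tool x at angle ang"
    st=r.get_state();R=Ro.from_quat(st["eef_rot"])
    c,n=np.cos(ang),np.sin(ang);G=Ro.from_matrix(np.array([[c,n,0],[n,-c,0],[0,0,-1]]))
    print("t",st["clock"],"pos",np.round(st["tool_pos"],4),"xang",round(float(np.arctan2(*R.as_matrix()[[1,0],0])),4))
    print("turn",(R.inv()*G).as_rotvec().round(4),"shift",R.inv().apply(np.array([x,y,z])-st["tool_pos"]).round(4))
E
python3 - <<'E'
from h import *;import pickle
s=pickle.load(open("pics/top0.pkl","rb"));s2=pickle.load(open("pics/scene0.pkl","rb"))
print(cv2.cvtColor(s["image"],cv2.COLOR_RGB2HSV)[296:300,467:470].tolist())
c,a,b=None,None,None
print(rect(s,redc(s,(435,255,505,340)),.034));print(rect(s2,redc(s2,(95,320,205,375)),.034))
c=rect(s,redc(s,(435,255,505,340)),.034)
print("bottle cap",ray(s,[474,183],.165),ray(s2,[258,362],.165))
plan(c[0][0],c[0][1],.12,c[2]-np.pi/2)
plan(c[0][0],c[0][1],.022,c[2]-np.pi/2)
E
```

```text
[[[1, 184, 141], [1, 181, 144], [1, 182, 144]], [[1, 187, 139], [1, 183, 142], [1, 184, 143]], [[1, 189, 136], [1, 183, 142], [1, 183, 142]], [[1, 193, 128], [1, 189, 139], [1, 187, 142]]]
(array([ 0.453, -0.34 ], dtype=float32), array([0.109 , 0.0264], dtype=float32), 0.4345)
(array([ 0.4588, -0.3436], dtype=float32), array([0.1158, 0.0368], dtype=float32), 0.4399)
bottle cap [[ 0.70651067 -0.32092766  0.165     ]] [[ 0.70816652 -0.31844314  0.165     ]]
t 0.1 pos [ 0.2703 -0.5629  0.2116] xang -1.1229
turn [0.0001 0.0016 0.0134] shift [-0.1216 -0.2612  0.0918]
t 0.1 pos [ 0.2703 -0.5629  0.2116] xang -1.1229
turn [0.0001 0.0016 0.0134] shift [-0.1214 -0.2612  0.1898]
```

Grip measures 109 x 26 mm at (0.453, -0.340), which agrees with the given size. Moving above it.

```bash
python3 -m pendant '[[[0,0,0.005],[-0.017,-0.037,0.01],0.8],[[0,0,0.013],[-0.034,-0.075,0.025],0.7],[[0,0,0.013],[-0.052,-0.112,0.04],0.7],[[0,0,0.013],[-0.069,-0.15,0.055],0.7],[[0,0,0.013],[-0.087,-0.187,0.07],0.7],[[0,0,0.013],[-0.104,-0.224,0.08],0.7],[[0,0,0.013],[-0.121,-0.261,0.092],0.7],[[0,0,0.013],[-0.121,-0.261,0.092],0.7],[[0,0,0.013],[-0.121,-0.261,0.092],0.7]]'; python3 -c "
from h import *
plan(.453,-.340,.022,.4345-np.pi/2)"
```

```text
clock: 1.0
tool_pos: [0.4538, -0.3402, 0.1198]
eef_rot: [0.844, -0.537, -0.001, -0.0]
contact_force: [-0.2, -0.3, -0.4]
opening: 0.696
t 1.0 pos [ 0.4538 -0.3402  0.1198] xang -1.1332
turn [0.0007 0.0011 0.0031] shift [-0.0004  0.0006  0.0978]
```

```bash
python3 -m pendant '[[[0,0,0],[0,0,0.04],0.7],[[0,0,0],[0,0.001,0.075],0.7],[[0,0,0],[0,0.001,0.092],0.7],[[0,0,0],[0,0.001,0.098],0.7],[[0,0,0],[0,0.001,0.098],0.7],[[0,0,0],[0,0.001,0.098],0.2],[[0,0,0],[0,0.001,0.098],0.2],[[0,0,0],[0,0.001,0.098],0.1],[[0,0,0],[0,0.001,0.098],0.1],[[0,0,0],[0,0.001,0.098],0.1]]' 25
python3 -m pendant '[[[0,0,0],[0,0,0],0.1],[[0,0,0],[0,0,-0.02],0.1],[[0,0,0],[0,0,-0.06],0.1],[[0,0,0],[0,0,-0.11],0.1],[[0,0,0],[0,0,-0.15],0.1],[[0,0,0],[0,0,-0.16],0.1],[[0,0,0],[0,0,-0.16],0.1]]'
python3 - <<'E'
from h import *
s=r.snapshot("scene");cv2.imwrite("pics/b.png",s["image"][200:,:500,::-1])
plan(.588,-.116,.18,.004-np.pi/2)
E
```

```text
clock: 2.0
tool_pos: [0.4528, -0.3418, 0.0227]
eef_rot: [0.843, -0.538, 0.0, 0.0]
contact_force: [-0.5, -0.2, -1.2]
opening: 0.271
clock: 2.7
tool_pos: [0.4534, -0.3423, 0.1839]
eef_rot: [0.843, -0.538, 0.002, 0.0]
contact_force: [-0.3, -0.7, -0.5]
opening: 0.099
t 2.75 pos [ 0.4524 -0.3416  0.1821] xang -1.136
turn [ 1.000e-04 -1.000e-04  4.308e-01] shift [-0.1475 -0.2181  0.0021]
```

View pics/b.png

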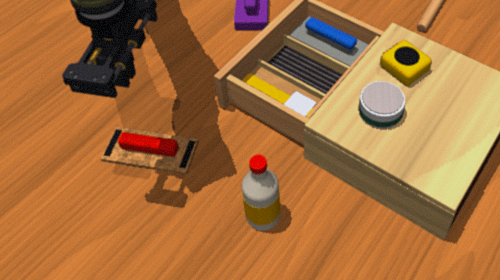

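The block still lies on the bench at crop (150,148), i.e. the fingers slid off or closed beside the ridge (opening 0.10). I'll re-measure from both views.

```bash
python3 - <<'E'
from h import *
s=r.snapshot("top");s2=r.snapshot("scene")
for q,roi in((s,(420,245,520,340)),(s2,(80,310,220,385))):
    for z in(.030,.034):print(rect(q,redc(q,roi),z))
x0,y0=430,250
cv2.imwrite("pics/c.png",np.hstack([cv2.resize(i[...,::-1],(400,400),interpolation=cv2.INTER_CUBIC) for i in(s["image"][240:350,420:530],s2["image"][300:400,90:210])]))
plan(.453,-.340,.12,.4345-np.pi/2)
E
```

```text
(array([ 0.4704, -0.3327], dtype=float32), array([0.0642, 0.0255], dtype=float32), 0.4453)
(array([ 0.4705, -0.3317], dtype=float32), array([0.064 , 0.0255], dtype=float32), 0.4453)
(array([ 0.4562, -0.342 ], dtype=float32), array([0.1164, 0.0371], dtype=float32), 0.43)
(array([ 0.4588, -0.3435], dtype=float32), array([0.1159, 0.0369], dtype=float32), 0.43)
t 2.85 pos [ 0.4514 -0.341   0.1805] xang -1.1358
turn [0.002  0.003  0.0005] shift [-0.     -0.002   0.0605]
```

View pics/c.png

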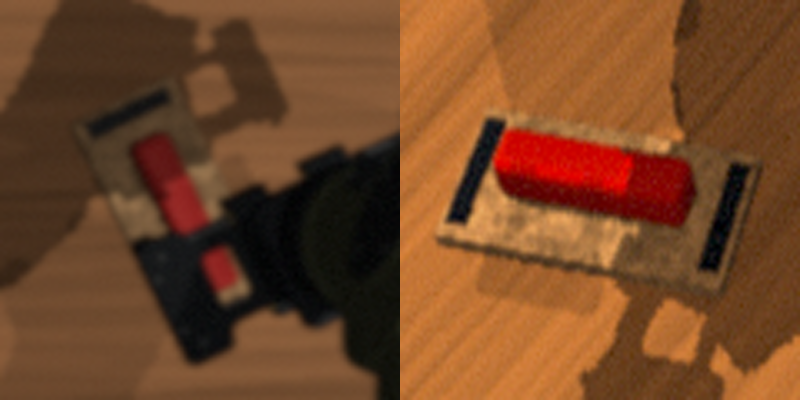

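```bash
python3 -m pendant '[[[0,0,0],[0,-0.001,0.04],0.7],[[0,0,0],[0,-0.002,0.08],0.7],[[0,0,0],[0,-0.002,0.12],0.7],[[0,0,0],[0,-0.002,0.145],0.7],[[0,0,0],[0,-0.002,0.157],0.7],[[0,0,0],[0,-0.002,0.16],0.7],[[0,0,0],[0,-0.002,0.16],0.7],[[0,0,0],[0,-0.002,0.16],0.5],[[0,0,0],[0,-0.002,0.16],0.4],[[0,0,0],[0,-0.002,0.16],0.3]]' 30
python3 -m pendant '[[[0,0,0],[0,0,0],0.05],[[0,0,0],[0,0,0],0.05],[[0,0,0],[0,0,0],0.05],[[0,0,0],[0,0,0],0.05]]' 30
python3 -m pendant '[[[0,0,0],[0,0,0],0.0],[[0,0,0],[0,0,0],0.0],[[0,0,0],[0,0,0],0.0]]' 30
```

```text
clock: 3.85
tool_pos: [0.455, -0.3413, 0.0233]
eef_rot: [0.843, -0.538, 0.001, 0.0]
contact_force: [-0.3, -1.5, 0.8]
opening: 0.448
clock: 4.25
tool_pos: [0.4544, -0.3409, 0.0223]
eef_rot: [0.843, -0.538, 0.0, 0.0]
contact_force: [0.3, 0.7, 0.0]
opening: 0.084
clock: 4.55
tool_pos: [0.4544, -0.3409, 0.0223]
eef_rot: [0.843, -0.538, -0.0, 0.0]
contact_force: [0.7, -0.0, -0.0]
opening: 0.005
```

The fingers shut completely without meeting anything, so the tool is not where I think or the ridge isn't. Looking from the side camera.

```bash
python3 - <<'E'
from h import *
s=r.snapshot("scene");t=r.snapshot("top");st=r.get_state()
P=np.array(st["tool_pos"]);z=Ro.from_quat(st["eef_rot"]).as_matrix()[:,2];X=np.array([P-.011*z,P,P+.008*z])
a=s["image"].copy();b=t["image"].copy()
for im,q in((a,s),(b,t)):
    for p,c in zip(proj(q,X),((0,255,0),(255,255,0),(0,255,255))):cv2.circle(im,tuple(np.round(p).astype(int).tolist()),1,c,-1)
print(proj(s,X).round(),proj(t,X).round())
cv2.imwrite("pics/d.png",np.hstack([cv2.resize(i[...,::-1],(400,400),interpolation=cv2.INTER_CUBIC) for i in(b[240:350,420:530],a[250:410,60:220])]))
E
```

```text
[[146. 342.]
 [148. 345.]
 [148. 347.]] [[471. 298.]
 [470. 297.]
 [469. 297.]]
```

View pics/d.png

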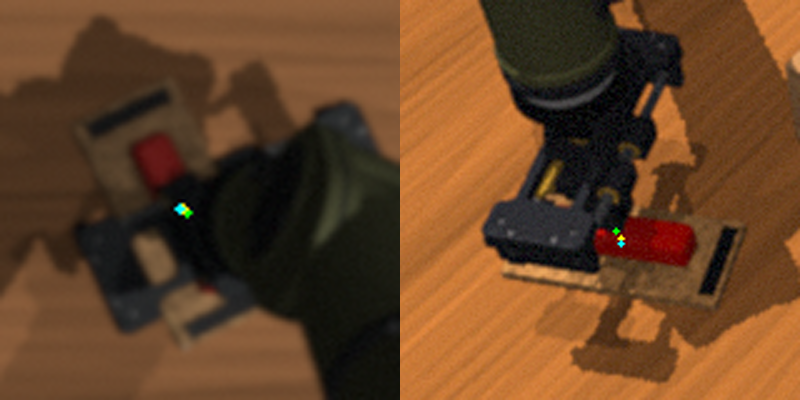

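The crop (right, scene view) shows the red ridge unobstructed at the projected TCP (620,240), with the fingers ending above it. So the fingers seem higher than the reported pose implies; a gentle touch-down with shut fingers will tell.

```bash
for i in 1 2 3; do python3 -m pendant '[[[0,0,0],[0,0,0.002],0.0],[[0,0,0],[0,0,0.004],0.0],[[0,0,0],[0,0,0.004],0.0]]' | grep -v eef; python3 -c "
from h import *
s=r.get_state();print(np.round(s['contact_force'],1), s['opening'])"; done
```

```text
clock: 4.95
tool_pos: [0.4542, -0.3408, 0.018]
contact_force: [0.5, -0.3, -0.2]
opening: 0.008
[ 0.5 -0.3 -0.2] 0.00834708273602988
clock: 5.25
tool_pos: [0.4543, -0.3408, 0.014]
contact_force: [-0.2, -0.9, 0.1]
opening: 0.005
[-0.2 -0.9  0.1] 0.005116629260845381
clock: 5.55
tool_pos: [0.4546, -0.341, 0.012]
contact_force: [-2.5, 2.0, 16.2]
opening: 0.008
[-2.5  2.  16.2] 0.0081071299855665
```

Contact (16 N) came at reported TCP z about 0.013. I need a sharper look at where the tips actually are.

```bash
python3 -m pendant '[[[0,0,0],[0,0,-0.004],0.0],[[0,0,0],[0,0,-0.004],0.0]]'; python3 - <<'E'
from h import *
s=r.snapshot("scene");g=s["image"][225:395,50:240].astype(float)
t=r.snapshot("top")
g=255*(g/255)**.5
cv2.imwrite("pics/e.png",cv2.resize(g[...,::-1].astype(np.uint8),None,fx=3.5,fy=3.5,interpolation=cv2.INTER_CUBIC))
g=255*(t["image"][250:350,420:560]/255.)**.5
cv2.imwrite("pics/e2.png",cv2.resize(g[...,::-1].astype(np.uint8),None,fx=5.5,fy=5.5,interpolation=cv2.INTER_CUBIC))
print(proj(s,r.get_state()["tool_pos"])-[50,225],proj(t,r.get_state()["tool_pos"])-[420,250])
E
```

```text
clock: 5.75
tool_pos: [0.4548, -0.3411, 0.0148]
eef_rot: [0.843, -0.538, 0.001, 0.0]
contact_force: [-0.4, -0.9, 0.9]
opening: 0.009
[[ 98.38532862 122.52354791]] [[48.91054851 47.28369738]]
```

View pics/e.png

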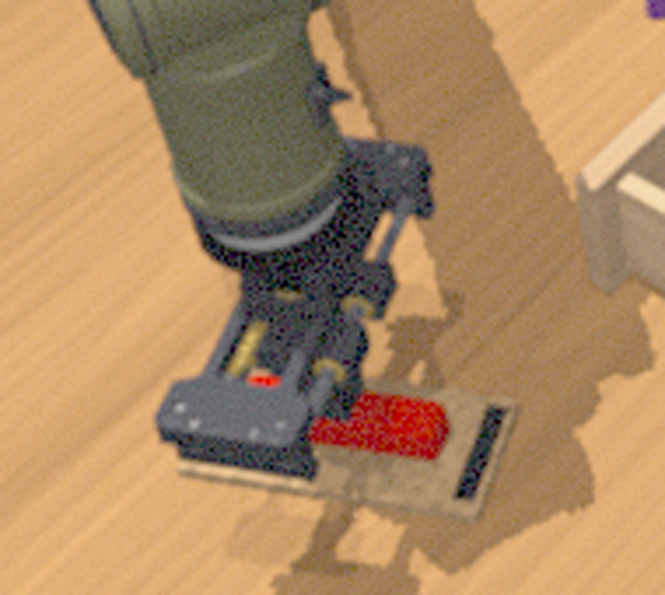

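```bash
python3 - <<'E'
from h import *
s=r.snapshot("scene");st=r.get_state();P=np.array(st["tool_pos"]);R=Ro.from_quat(st["eef_rot"]).as_matrix()
for dz in(0,.0335):
  for dx in (.0935,-.0935):
    X=[P+[0,0,dz]+R@[dx,y,-.056] for y in(.0375,-.0375)];print(dz,dx,((proj(s,X)-[50,225])*3.5).round().tolist())
  print("tip",((proj(s,P+[0,0,dz-.008])-[50,225])*3.5).round())
# ridge top ends
a=.4345;c=np.array([.453,-.340])
for z in(.01,.038):
  print(z,[((proj(s,[*(c+k*np.array([np.cos(a),np.sin(a)])+m*np.array([-np.sin(a),np.cos(a)])),z])-[50,225])*3.5).round()[0].tolist() for k in(-.055,0,.055) for m in(-.013,.013)])
E
```

```text
0 0.0935 [[179.0, 511.0], [326.0, 535.0]]
0 -0.0935 [[322.0, 219.0], [454.0, 239.0]]
tip [[347. 437.]]
0.0335 0.0935 [[161.0, 472.0], [312.0, 497.0]]
0.0335 -0.0935 [[310.0, 179.0], [445.0, 199.0]]
tip [[335. 401.]]
0.01 [[238.0, 435.0], [257.0, 395.0], [336.0, 451.0], [354.0, 411.0], [436.0, 467.0], [452.0, 426.0]]
0.038 [[226.0, 405.0], [246.0, 365.0], [326.0, 421.0], [344.0, 381.0], [427.0, 437.0], [444.0, 396.0]]
```

View pics/e2.png

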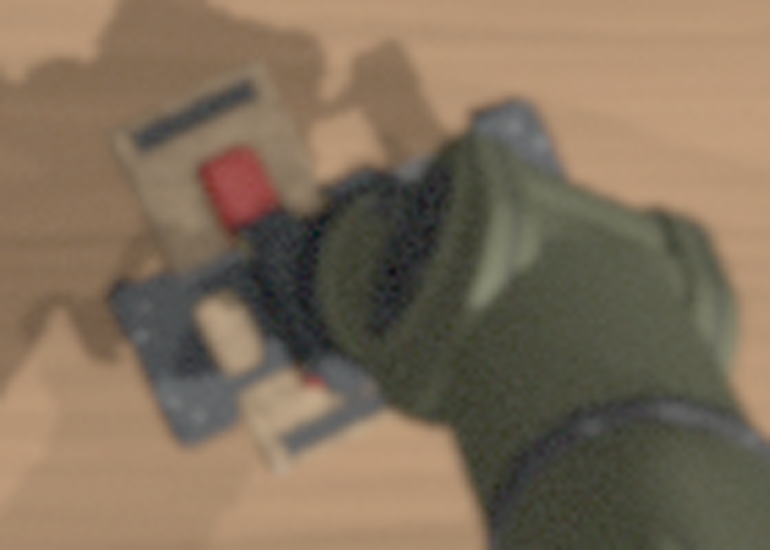

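The body end plate and finger tips match a projection raised by about 33 mm, not the reported height. The shut fingertips rest on the ridge top (38 mm) at a reported TCP z of about 0.0128, so reported z reads about 33 mm too low here; xy and tilt agree. I'll grasp with that correction and feel for contact.

```bash
python3 -m pendant '[[[0,0,0],[0,0,-0.01],0.7],[[0,0,0],[0,0,-0.015],0.7],[[0,0,0],[0,0,-0.015],0.7],[[0,0,0],[0,0,-0.015],0.7],[[0,0,0],[0,0,-0.015],0.7],[[0,0,0],[0,0,-0.015],0.7],[[0,0,0],[0,0,-0.015],0.7],[[0,0,0],[0,0,-0.015],0.7]]'
python3 -m pendant '[[[0,0,0],[0,0,0.015],0.7],[[0,0,0],[0,0,0.025],0.7],[[0,0,0],[0,0,0.033],0.7],[[0,0,0],[0,0,0.038],0.7],[[0,0,0],[0,0,0.04],0.7],[[0,0,0],[0,0,0.04],0.7]]'
```

```text
clock: 6.7
tool_pos: [0.4544, -0.3408, 0.0292]
eef_rot: [0.843, -0.538, -0.0, 0.0]
contact_force: [0.1, -0.1, -0.3]
opening: 0.69
clock: 7.3
tool_pos: [0.4543, -0.3408, -0.011]
eef_rot: [0.843, -0.538, -0.0, 0.0]
contact_force: [0.6, 0.5, -0.5]
opening: 0.7
```

```bash
python3 -m pendant '[[[0,0,0],[0,0,0],0.1],[[0,0,0],[0,0,0],0.1],[[0,0,0],[0,0,0],0.1],[[0,0,0],[0,0,0],0.1],[[0,0,0],[0,0,0],0.1],[[0,0,0],[0,0,0],0.1],[[0,0,0],[0,0,0],0.1],[[0,0,0],[0,0,0],0.1]]' 30
python3 -m pendant '[[[0,0,0],[0,0,-0.01],0.1],[[0,0,0],[0,0,-0.03],0.1],[[0,0,0],[0,0,-0.06],0.1],[[0,0,0],[0,0,-0.1],0.1],[[0,0,0],[0,0,-0.14],0.1],[[0,0,0],[0,0,-0.165],0.1],[[0,0,0],[0,0,-0.17],0.1],[[0,0,0],[0,0,-0.17],0.1]]'
python3 -c "
from h import *
plan(.588,-.116,.16,.004-np.pi/2)"
```

```text
clock: 8.1
tool_pos: [0.4543, -0.3407, -0.0105]
eef_rot: [0.843, -0.538, -0.0, -0.0]
contact_force: [-0.6, 2.1, 3.9]
opening: 0.292
clock: 8.9
tool_pos: [0.4545, -0.3412, 0.1598]
eef_rot: [0.843, -0.538, 0.001, 0.0]
contact_force: [-1.2, -0.1, -3.0]
opening: 0.289
t 8.9 pos [ 0.4545 -0.3412  0.1598] xang -1.1363
turn [-0.0009 -0.0012  0.4305] shift [-0.1481 -0.2159 -0.0003]
```

Block is held (opening 0.29 = 25.6 mm). Carrying it above the carton, then checking before lowering.

```bash
python3 -m pendant '[[[0,0,0.05],[-0.012,-0.018,0],0.1],[[0,0,0.11],[-0.033,-0.048,0],0.1],[[0,0,0.18],[-0.057,-0.083,0],0.1],[[0,0,0.25],[-0.081,-0.118,0],0.1],[[0,0,0.32],[-0.105,-0.153,0],0.1],[[0,0,0.38],[-0.128,-0.187,0],0.1],[[0,0,0.41],[-0.141,-0.206,0],0.1],[[0,0,0.43],[-0.148,-0.216,0],0.1],[[0,0,0.43],[-0.148,-0.216,0],0.1],[[0,0,0.43],[-0.148,-0.216,0],0.1]]'
python3 - <<'E'
from h import *
s=r.snapshot("scene");t=r.snapshot("top");P=r.get_state()["tool_pos"]
plan(.589,-.116,.06,.004-np.pi/2)
z=P[2]+.033-.022
o=[s["image"].copy(),t["image"].copy()]
for im,q in zip(o,(s,t)):
    for h,c in((z,(0,255,0)),(.038,(0,255,255)),(.086,(255,0,255))):
        w=.0825 if h!=.086 else .0825
        X=[[P[0]+a*w,P[1]+b*.037,h] for a,b in((1,1),(1,-1),(-1,-1),(-1,1))] if h==z else [[.589+a*.0885,-.116+b*.042,h] for a,b in((1,1),(1,-1),(-1,-1),(-1,1))]
        cv2.polylines(im,[np.round(proj(q,X)).astype(int)],True,c,1)
a=cv2.resize(o[0][150:360,180:420,::-1],(450,394));b=cv2.resize(o[1][175:320,260:420,::-1],(345,313))
b=cv2.copyMakeBorder(b,0,81,0,0,cv2.BORDER_CONSTANT);cv2.imwrite("pics/f.png",np.hstack([a,b]))
E
```

```text
clock: 9.9
tool_pos: [0.5865, -0.1163, 0.1577]
eef_rot: [0.709, -0.705, -0.001, 0.002]
contact_force: [-0.7, -0.4, -1.3]
opening: 0.288
t 10.0 pos [ 0.5866 -0.1175  0.1584] xang -1.5679
turn [ 0.0024 -0.0011 -0.0011] shift [-0.0016 -0.0026  0.0984]
```

View pics/f.png

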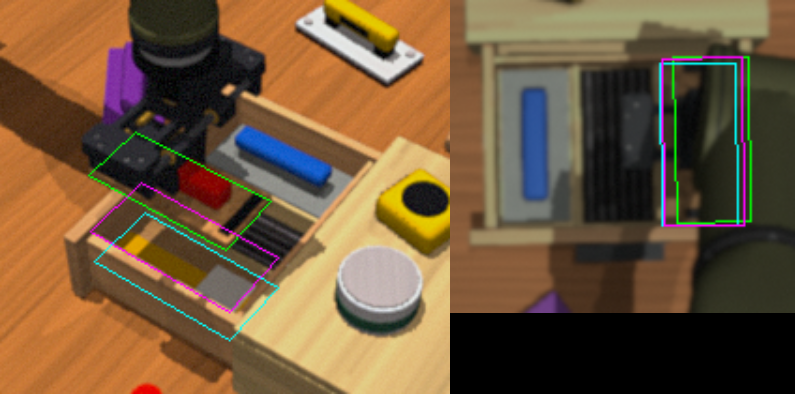

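The green outline (block's expected underside, real z +33 mm) coincides with the block in the scene view, ending at (270,200), and lies inside the compartment. Lowering slowly, then feeling for the carton.

```bash
python3 -m pendant '[[[0,0,0],[-0.0015,-0.0025,0.01],0.1],[[0,0,0],[-0.0015,-0.0025,0.03],0.1],[[0,0,0],[-0.0015,-0.0025,0.052],0.1],[[0,0,0],[-0.0015,-0.0025,0.07],0.1],[[0,0,0],[-0.0015,-0.0025,0.085],0.1],[[0,0,0],[-0.0015,-0.0025,0.1],0.1],[[0,0,0],[-0.0015,-0.0025,0.112],0.1],[[0,0,0],[-0.0015,-0.0025,0.119],0.1],[[0,0,0],[-0.0015,-0.0025,0.12],0.1],[[0,0,0],[-0.0015,-0.0025,0.12],0.1]]'
python3 -m pendant '[[[0,0,0],[0,0,0.002],0.1],[[0,0,0],[0,0,0.005],0.1],[[0,0,0],[0,0,0.008],0.1],[[0,0,0],[0,0,0.009],0.1],[[0,0,0],[0,0,0.009],0.1]]'
```

```text
clock: 11.0
tool_pos: [0.5908, -0.1142, 0.0395]
eef_rot: [0.709, -0.705, 0.0, -0.0]
contact_force: [0.4, -0.3, -1.5]
opening: 0.294
clock: 11.5
tool_pos: [0.5904, -0.1141, 0.0301]
eef_rot: [0.709, -0.705, -0.0, 0.0]
contact_force: [-0.8, 0.2, -1.5]
opening: 0.294
```

```bash
for i in 1 2 3; do python3 -m pendant '[[[0,0,0],[0.0003,0,0.0007],0.1],[[0,0,0],[0.0005,0,0.0013],0.1],[[0,0,0],[0.0005,0,0.0013],0.1]]'|grep -v -e eef -e open; done
```

```text
clock: 11.8
tool_pos: [0.5904, -0.1148, 0.029]
contact_force: [0.2, -0.2, -1.2]
clock: 12.1
tool_pos: [0.5904, -0.1152, 0.0276]
contact_force: [-0.2, 0.2, -1.8]
clock: 12.4
tool_pos: [0.5905, -0.1152, 0.0275]
contact_force: [-1.9, 0.6, 7.8]
```

Contact with the carton at 0.0275, as predicted. Releasing with a modest opening, then rising.

```bash
python3 -m pendant '[[[0,0,0],[0,0,-0.0005],0.35],[[0,0,0],[0,0,-0.0005],0.4],[[0,0,0],[0,0,-0.0005],0.45],[[0,0,0],[0,0,-0.0005],0.45],[[0,0,0],[0,0,-0.01],0.45],[[0,0,0],[0,0,-0.03],0.45],[[0,0,0],[0,0,-0.07],0.45],[[0,0,0],[0,0,-0.115],0.5],[[0,0,0],[0,0,-0.15],0.6],[[0,0,0],[0,0,-0.16],0.7]]'
python3 -c "
from h import *
plan(.5186,.353,.16,-.181-np.pi/2)
plan(.5186,.353,.12,-.181-np.pi/2)"
```

```text
clock: 13.4
tool_pos: [0.593, -0.1163, 0.1913]
eef_rot: [0.709, -0.706, 0.003, -0.002]
contact_force: [1.1, -0.1, -0.4]
opening: 0.657
t 13.4 pos [ 0.593  -0.1163  0.1913] xang -1.5664
turn [-0.0081 -0.0006  0.1854] shift [-0.4697  0.0726  0.03  ]
t 13.4 pos [ 0.593  -0.1163  0.1913] xang -1.5664
turn [-0.0081 -0.0006  0.1854] shift [-0.4697  0.0729  0.07  ]
```

```bash
python3 -m pendant '[[[0,0,0.01],[-0.02,0.003,0],0.7],[[0,0,0.03],[-0.06,0.009,0],0.7],[[0,0,0.05],[-0.105,0.016,0],0.7],[[0,0,0.07],[-0.153,0.023,0.005],0.7],[[0,0,0.09],[-0.2,0.031,0.01],0.7],[[0,0,0.11],[-0.248,0.038,0.015],0.7],[[0,0,0.13],[-0.296,0.046,0.02],0.7],[[0,0,0.15],[-0.344,0.053,0.025],0.7],[[0,0,0.17],[-0.39,0.06,0.028],0.7],[[0,0,0.185],[-0.43,0.067,0.03],0.7]]'
python3 -m pendant '[[[0,0,0],[-0.03,0,0.01],0.7],[[0,0,0],[-0.04,0,0.02],0.7],[[0,0,0],[-0.04,0,0.02],0.7],[[0,0,0],[-0.04,0,0.02],0.7]]'
python3 -c "
from h import *
plan(.5186,.353,-.002,-.181-np.pi/2)
s=r.snapshot('scene');t=r.snapshot('top')
print(rect(t,blob(t,*BLU,(280,200,318,283)),.074),rect(t,redc(t,(355,200,400,283)),.072))
cv2.imwrite('pics/g.png',np.hstack([cv2.resize(s['image'][100:350,170:510,::-1],(408,300)),cv2.resize(t['image'][150:330,140:420,::-1],(390,251))[:,:],][0:1]+[cv2.copyMakeBorder(cv2.resize(t['image'][150:330,140:420,::-1],(390,251)),0,49,0,0,cv2.BORDER_CONSTANT)]))"
```

```text
clock: 14.4
tool_pos: [0.5198, 0.3167, 0.1555]
eef_rot: [-0.641, 0.767, 0.0, -0.001]
contact_force: [0.2, -0.1, -0.5]
opening: 0.696
clock: 14.8
tool_pos: [0.5288, 0.3505, 0.1359]
eef_rot: [-0.64, 0.769, -0.001, -0.001]
contact_force: [0.0, 0.1, -0.5]
opening: 0.696
t 14.8 pos [0.5288 0.3505 0.1359] xang -1.7534
turn [ 0.0004 -0.003  -0.0016] shift [-0.001   0.0104  0.1379]
(array([0.5885, 0.0622], dtype=float32), array([0.1175, 0.023 ], dtype=float32), -0.0072) (array([ 0.5892, -0.1163], dtype=float32), array([0.1086, 0.0254], dtype=float32), -0.0139)
```

View pics/g.png

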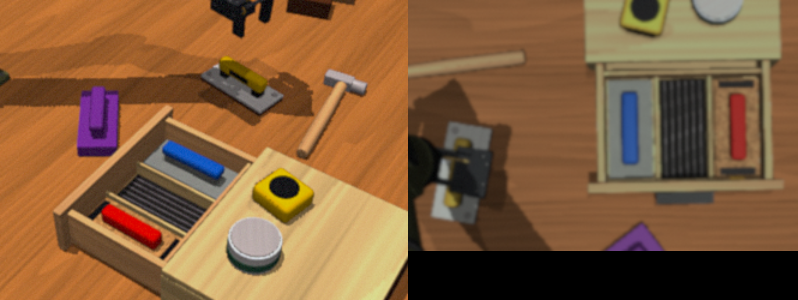

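The block lies flat on the carton, ridge at (0.5892, -0.1163) as intended. Descending on the float handle.

```bash
python3 -m pendant '[[[0,0,0],[-0.001,0.01,0.02],0.7],[[0,0,0],[-0.001,0.01,0.055],0.7],[[0,0,0],[-0.001,0.01,0.09],0.7],[[0,0,0],[-0.001,0.01,0.115],0.7],[[0,0,0],[-0.001,0.01,0.128],0.7],[[0,0,0],[-0.001,0.01,0.133],0.7],[[0,0,0],[-0.001,0.01,0.138],0.7],[[0,0,0],[-0.001,0.01,0.138],0.7],[[0,0,0],[-0.001,0.01,0.138],0.7]]'
python3 -m pendant '[[[0,0,0],[0,0,0],0.1],[[0,0,0],[0,0,0],0.1],[[0,0,0],[0,0,0],0.1],[[0,0,0],[0,0,0],0.1],[[0,0,0],[0,0,0],0.1],[[0,0,0],[0,0,0],0.1],[[0,0,0],[0,0,0],0.1],[[0,0,0],[0,0,0],0.1]]' 35
```

```text
clock: 15.8
tool_pos: [0.5197, 0.3565, -0.0005]
eef_rot: [-0.641, 0.768, -0.0, 0.001]
contact_force: [0.3, 0.0, 0.2]
opening: 0.695
clock: 16.6
tool_pos: [0.5189, 0.3561, -0.0016]
eef_rot: [-0.641, 0.768, -0.0, -0.0]
contact_force: [-0.3, 0.3, 2.2]
opening: 0.292
```

```bash
python3 -m pendant '[[[0,0,0],[0,0,-0.01],0.1],[[0,0,0],[0,0,-0.03],0.1],[[0,0,0],[0,0,-0.06],0.1],[[0,0,0],[0,0,-0.1],0.1],[[0,0,0],[0,0,-0.14],0.1],[[0,0,0],[0,0,-0.165],0.1],[[0,0,0],[0,0,-0.17],0.1],[[0,0,0],[0,0,-0.17],0.1]]'
python3 -c "
from h import *
plan(.589,-.0275,.168,.004-np.pi/2)"
```

```text
clock: 17.4
tool_pos: [0.5188, 0.3562, 0.1688]
eef_rot: [-0.641, 0.768, 0.0, 0.0]
contact_force: [0.5, -0.1, -3.2]
opening: 0.292
t 17.4 pos [0.5188 0.3562 0.1688] xang -1.7508
turn [-0.0005  0.0006 -0.184 ] shift [ 0.365  -0.1378  0.0006]
```

```bash
python3 -m pendant '[[[0,0,-0.01],[0.015,-0.006,0],0.1],[[0,0,-0.03],[0.05,-0.019,0],0.1],[[0,0,-0.05],[0.09,-0.034,0],0.1],[[0,0,-0.08],[0.135,-0.051,0],0.1],[[0,0,-0.1],[0.18,-0.068,0],0.1],[[0,0,-0.12],[0.225,-0.085,0],0.1],[[0,0,-0.14],[0.27,-0.102,0],0.1],[[0,0,-0.16],[0.31,-0.117,0],0.1],[[0,0,-0.18],[0.345,-0.13,0],0.1],[[0,0,-0.184],[0.36,-0.136,0],0.1]]'
python3 -m pendant '[[[0,0,0],[0.003,-0.001,0],0.1],[[0,0,0],[0.005,-0.001,0],0.1],[[0,0,0],[0.005,-0.001,0],0.1],[[0,0,0],[0.005,-0.001,0],0.1]]'
python3 -c "
from h import *
plan(.589,-.0275,.0224,.004-np.pi/2)"
```

```text
clock: 18.4
tool_pos: [0.5865, -0.0297, 0.1666]
eef_rot: [-0.706, 0.708, -0.0, -0.003]
contact_force: [-0.5, -0.2, -2.5]
opening: 0.292
clock: 18.8
tool_pos: [0.5889, -0.0248, 0.1682]
eef_rot: [0.71, -0.705, -0.001, -0.0]
contact_force: [0.1, -0.1, -3.4]
opening: 0.289
t 18.8 pos [ 0.5889 -0.0248  0.1682] xang -1.5636
turn [0.0006 0.0013 0.0032] shift [ 0.0028 -0.0002  0.1458]
```

```bash
python3 -m pendant '[[[0,0,0.003],[0.0025,0,0.01],0.1],[[0,0,0.003],[0.0025,0,0.03],0.1],[[0,0,0.003],[0.0025,0,0.052],0.1],[[0,0,0.003],[0.0025,0,0.074],0.1],[[0,0,0.003],[0.0025,0,0.094],0.1],[[0,0,0.003],[0.0025,0,0.112],0.1],[[0,0,0.003],[0.0025,0,0.126],0.1],[[0,0,0.003],[0.0025,0,0.134],0.1],[[0,0,0.003],[0.0025,0,0.136],0.1],[[0,0,0.003],[0.0025,0,0.136],0.1]]'
python3 -m pendant '[[[0,0,0],[0,0,0.002],0.1],[[0,0,0],[0,0,0.004],0.1],[[0,0,0],[0,0,0.006],0.1],[[0,0,0],[0,0,0.007],0.1],[[0,0,0],[0,0,0.007],0.1]]'
for i in 1 2 3; do python3 -m pendant '[[[0,0,0],[0,0,0.0007],0.1],[[0,0,0],[0,0,0.0013],0.1],[[0,0,0],[0,0,0.0013],0.1]]'|grep -v -e eef -e open; done
```

```text
clock: 19.8
tool_pos: [0.5893, -0.0295, 0.0325]
eef_rot: [0.708, -0.707, -0.0, -0.0]
contact_force: [-0.2, 1.2, -2.3]
opening: 0.291
clock: 20.3
tool_pos: [0.5895, -0.0297, 0.0255]
eef_rot: [0.708, -0.707, 0.0, -0.0]
contact_force: [1.6, 0.6, -2.8]
opening: 0.29
clock: 20.6
tool_pos: [0.5893, -0.0297, 0.0241]
contact_force: [0.4, 1.3, -1.1]
clock: 20.9
tool_pos: [0.5892, -0.0298, 0.0227]
contact_force: [-0.4, 2.3, -0.9]
clock: 21.2
tool_pos: [0.5894, -0.0297, 0.0224]
contact_force: [-1.0, 2.7, 5.7]
```

The float meets the mat at reported z 0.0224, as predicted. Releasing and rising, then a look.

```bash
python3 -m pendant '[[[0,0,0],[0,0,-0.0005],0.35],[[0,0,0],[0,0,-0.0005],0.4],[[0,0,0],[0,0,-0.0005],0.45],[[0,0,0],[0,0,-0.0005],0.45],[[0,0,0],[0,0,-0.01],0.45],[[0,0,0],[0,0,-0.03],0.45],[[0,0,0],[0,0,-0.06],0.3],[[0,0,0],[0,0,-0.1],0.2],[[0,0,0],[0,0,-0.12],0],[[0,0,0],[0,0,-0.12],0]]'
python3 -c "
from h import *
plan(.575,.110,.08,-np.pi/2)
"
```

```text
clock: 22.2
tool_pos: [0.5917, -0.0302, 0.1453]
eef_rot: [0.707, -0.707, 0.003, -0.002]
contact_force: [0.4, 0.3, -0.0]
opening: 0.111
t 22.2 pos [ 0.5917 -0.0302  0.1453] xang -1.5704
turn [-0.0072 -0.0002  0.0004] shift [-0.1402  0.0171  0.0652]
```

```bash
python3 -m pendant '[[[0,0,0],[-0.02,0.002,0],0],[[0,0,0],[-0.06,0.006,0],0],[[0,0,0],[-0.1,0.011,0.01],0],[[0,0,0],[-0.13,0.015,0.03],0],[[0,0,0],[-0.139,0.017,0.05],0],[[0,0,0],[-0.139,0.017,0.06],0],[[0,0,0],[-0.139,0.017,0.06],0],[[0,0,0],[-0.139,0.017,0.06],0]]'
python3 -c "
from h import *
plan(.575,.110,.061,-np.pi/2)
s=r.snapshot('scene');t=r.snapshot('top')
print(rect(t,blob(t,*YEL,(318,200,357,283)),.076),rect(t,redc(t,(355,200,400,283)),.072))
cv2.imwrite('pics/i.png',cv2.resize(s['image'][150:370,180:440,::-1],(709,600)))"
```

```text
clock: 23.0
tool_pos: [0.5725, 0.1071, 0.0817]
eef_rot: [-0.707, 0.708, -0.001, -0.0]
contact_force: [0.9, 0.0, -0.0]
opening: 0.005
t 23.0 pos [0.5725 0.1071 0.0817] xang -1.5724
turn [-0.0002 -0.0014 -0.0016] shift [-0.003  -0.0025  0.0207]
(array([ 0.5887, -0.0308], dtype=float32), array([0.1105, 0.0207], dtype=float32), -0.0108) (array([ 0.5892, -0.1163], dtype=float32), array([0.1086, 0.0254], dtype=float32), -0.0139)
```

View pics/i.png

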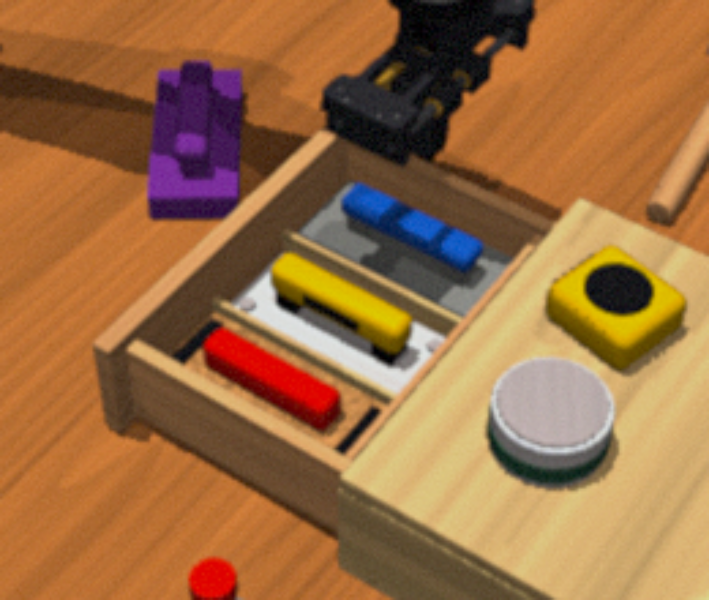

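Picture: float (340,300) and block (270,375) both lie flat in their compartments, below the rim. Now the left rim touch.

```bash
python3 -m pendant '[[[0,0,0],[-0.003,-0.002,0.006],0],[[0,0,0],[-0.003,-0.002,0.012],0],[[0,0,0],[-0.003,-0.002,0.016],0],[[0,0,0],[-0.003,-0.002,0.018],0]]'
for i in 1 2 3; do python3 -m pendant '[[[0,0,0],[0,0,0.001],0],[[0,0,0],[0,0,0.002],0],[[0,0,0],[0,0,0.002],0]]'|grep -v -e eef -e open; done
```

```text
clock: 23.5
tool_pos: [0.5737, 0.1119, 0.0629]
eef_rot: [0.707, -0.707, -0.0, 0.0]
contact_force: [0.1, -0.4, 0.1]
opening: 0.004
clock: 23.8
tool_pos: [0.5741, 0.112, 0.0615]
contact_force: [-0.6, 0.7, -0.6]
clock: 24.1
tool_pos: [0.5743, 0.1121, 0.0601]
contact_force: [-0.3, -0.3, 4.4]
clock: 24.4
tool_pos: [0.5752, 0.1121, 0.06]
contact_force: [-3.3, -1.4, 19.5]
```

Left rim touched (19 N at 0.060). Now low across the middle, about 8 mm over the rim.

```bash
python3 -m pendant '[[[0,0,0],[0,0,-0.006],0],[[0,0,0],[0,0,-0.011],0],[[0,0,0],[0.015,0,-0.011],0],[[0,0,0],[0.045,0,-0.011],0],[[0,0,0],[0.08,0,-0.011],0],[[0,0,0],[0.115,0,-0.011],0],[[0,0,0],[0.135,0,-0.011],0],[[0,0,0],[0.14,0,-0.011],0],[[0,0,0],[0.14,0,-0.011],0],[[0,0,0],[0.14,0,-0.011],0]]'
python3 -m pendant '[[[0,0,0],[0.015,0,0],0],[[0,0,0],[0.045,0,0],0],[[0,0,0],[0.08,0,0],0],[[0,0,0],[0.115,0,0],0],[[0,0,0],[0.13,0,0],0],[[0,0,0],[0.136,0,0],0],[[0,0,0],[0.136,0,0],0],[[0,0,0],[0.136,0,0.003],0],[[0,0,0],[0.136,0,0.006],0],[[0,0,0],[0.136,0,0.007],0]]'
for i in 1 2 3; do python3 -m pendant '[[[0,0,0],[0,0,0.001],0],[[0,0,0],[0,0,0.002],0],[[0,0,0],[0,0,0.002],0]]'|grep -v -e eef -e open; done
```

```text
clock: 25.4
tool_pos: [0.5741, -0.0262, 0.0683]
eef_rot: [0.708, -0.706, -0.001, -0.0]
contact_force: [-0.5, 1.0, 0.0]
opening: 0.005
clock: 26.4
tool_pos: [0.5743, -0.1621, 0.061]
eef_rot: [0.708, -0.706, -0.001, -0.0]
contact_force: [0.0, -0.4, -0.1]
opening: 0.008
clock: 26.7
tool_pos: [0.5744, -0.163, 0.0601]
contact_force: [-2.1, 1.1, 5.3]
clock: 27.0
tool_pos: [0.5753, -0.1631, 0.06]
contact_force: [-4.6, 3.2, 18.6]
clock: 27.3
tool_pos: [0.5776, -0.1631, 0.0599]
contact_force: [-2.5, 4.1, 29.4]
```

Right rim touched (5–29 N). Now rising, going round in front of the drawer.

```bash
python3 -m pendant '[[[0,0,0],[0,0,-0.02],0],[[0,0,0],[0,0,-0.05],0],[[0,0,0],[-0.02,0.02,-0.06],0],[[0,0,0],[-0.05,0.05,-0.06],0],[[0,0,0],[-0.083,0.083,-0.06],0],[[0,0,0],[-0.115,0.115,-0.06],0],[[0,0,0],[-0.133,0.133,-0.06],0],[[0,0,0],[-0.137,0.137,-0.06],0],[[0,0,0],[-0.137,0.137,-0.06],0],[[0,0,0],[-0.137,0.137,-0.06],0]]'
python3 -c "
from h import *
plan(.435,-.027,.046,.004-np.pi/2)"
```

```text
clock: 28.3
tool_pos: [0.439, -0.028, 0.1156]
eef_rot: [-0.707, 0.707, -0.001, 0.001]
contact_force: [0.1, -0.2, -0.8]
opening: 0.006
t 28.3 pos [ 0.439  -0.028   0.1156] xang -1.5713
turn [-0.0024 -0.0007 -0.0045] shift [-0.001   0.0042  0.0696]
```

```bash
python3 -m pendant '[[[0,0,-0.005],[0,0.004,0.02],0],[[0,0,-0.005],[0,0.004,0.05],0],[[0,0,-0.005],[0,0.004,0.07],0],[[0,0,-0.005],[0,0.004,0.07],0],[[0,0,-0.005],[0,-0.01,0.07],0],[[0,0,-0.005],[0,-0.025,0.07],0],[[0,0,-0.005],[0,-0.032,0.07],0],[[0,0,-0.005],[0,-0.038,0.07],0],[[0,0,-0.005],[0,-0.044,0.07],0],[[0,0,-0.005],[0,-0.05,0.07],0]]'
python3 -m pendant '[[[0,0,0],[0,-0.008,0],0],[[0,0,0],[0,-0.017,0],0],[[0,0,0],[0,-0.027,0],0],[[0,0,0],[0,-0.037,0],0],[[0,0,0],[0,-0.047,0],0],[[0,0,0],[0,-0.057,0],0],[[0,0,0],[0,-0.067,0],0],[[0,0,0],[0,-0.075,0],0],[[0,0,0],[0,-0.08,0],0],[[0,0,0],[0,-0.08,0],0]]'
```

```text
clock: 29.3
tool_pos: [0.4842, -0.0275, 0.0456]
eef_rot: [0.709, -0.705, -0.002, 0.002]
contact_force: [-5.0, -0.9, 3.5]
opening: 0.005
clock: 30.3
tool_pos: [0.5685, -0.0266, 0.0455]
eef_rot: [0.709, -0.705, 0.001, -0.001]
contact_force: [-0.2, -0.1, -0.3]
opening: 0.004
```

```bash
python3 -m pendant '[[[0,0,0],[0,-0.008,0],0],[[0,0,0],[0,-0.017,0],0],[[0,0,0],[0,-0.027,0],0],[[0,0,0],[0,-0.037,0],0],[[0,0,0],[0,-0.047,0],0],[[0,0,0],[0,-0.057,0],0],[[0,0,0],[0,-0.067,0],0],[[0,0,0],[0,-0.075,0],0],[[0,0,0],[0,-0.082,0],0],[[0,0,0],[0,-0.085,0],0]]'
for i in 1 2 3; do python3 -m pendant '[[[0,0,0],[0,-0.003,0],0],[[0,0,0],[0,-0.006,0],0],[[0,0,0],[0,-0.007,0],0],[[0,0,0],[0,-0.007,0],0]]'|grep -v -e eef -e open; done
```

```text
clock: 31.3
tool_pos: [0.6528, -0.0258, 0.0453]
eef_rot: [0.709, -0.705, 0.0, -0.0]
contact_force: [-4.0, 1.0, 1.2]
opening: 0.004
clock: 31.7
tool_pos: [0.6595, -0.0257, 0.0454]
contact_force: [-2.9, 2.0, -0.9]
clock: 32.1
tool_pos: [0.6667, -0.0257, 0.0455]
contact_force: [-2.4, 0.8, -1.9]
clock: 32.5
tool_pos: [0.6683, -0.0257, 0.0454]
contact_force: [-13.7, 2.5, 8.2]
```

```bash
python3 -m pendant '[[[0,0,0],[0,-0.001,0],0],[[0,0,0],[0,-0.002,0],0],[[0,0,0],[0,-0.002,0],0]]'
python3 -m pendant '[[[0,0,0],[0,0.02,0],0],[[0,0,0],[0,0.05,0],0],[[0,0,0],[0,0.09,0],0],[[0,0,0],[0,0.13,-0.02],0],[[0,0,0],[0,0.15,-0.06],0],[[0,0,0],[0,0.16,-0.09],0],[[0,0,0],[0,0.16,-0.1],0],[[0,0,0],[0,0.16,-0.1],0]]'
python3 - <<'E'
from h import *
s=r.snapshot("scene");t=r.snapshot("top")
print(r.get_state()["contact_force"])
for d in(0,.006,):print("panel outer top edge px if short by",d,proj(t,[[.68-d,-.15,.097],[.68-d,.1,.097]]).round(1).tolist())
cv2.imwrite("pics/j.png",np.hstack([cv2.resize(s["image"][100:440,180:540,::-1],(424,400)),cv2.resize(t["image"][50:330,250:500,::-1],(357,400))]))
E
```

```text
clock: 32.8
tool_pos: [0.6682, -0.0257, 0.0455]
eef_rot: [0.709, -0.705, -0.005, 0.005]
contact_force: [-18.5, 2.4, 12.8]
opening: 0.001
clock: 33.6
tool_pos: [0.5186, -0.0273, 0.1474]
eef_rot: [0.709, -0.705, 0.003, -0.003]
contact_force: [0.4, 0.0, 0.5]
opening: 0.004
[-1.28680032  0.37081074 -1.02160663]
panel outer top edge px if short by 0 [[391.7, 199.8], [281.7, 200.8]]
panel outer top edge px if short by 0.006 [[391.8, 202.4], [281.7, 203.4]]
```

View pics/j.png

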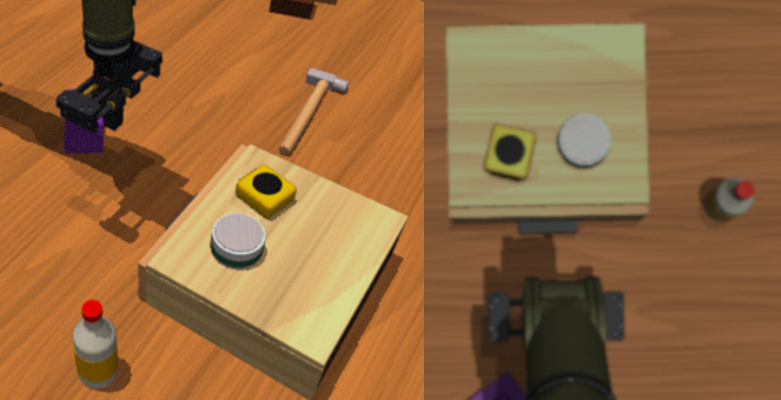

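Drawer is shut: the panel edge sits flush at about row 201 (expected 200–201). The bystanders look unmoved and the robot is clear. Handing in.

```bash
python3 -c "
from h import *
print(r.get_state()['clock']);print(r.finish_job())"
```

```text
33.7
the job is handed in; nothing more can be done
None
```

The job is done and handed in at 33.7 s: the block is on the carton, the float is on the mat and the drawer is shut. No verdict was reported.

- **Placing:** both pieces were lowered until they touched, then released. In the top view taken before shutting, each lay within about 3 mm of its target, and both looked flat and below the rim.
- **Touch check:** I touched the left rim at up to 19 N and passed about 8 mm above the rim over the middle. I then touched the right rim at up to 29 N.
- **Shutting:** the drawer met a firm stop at 18 N. In the last picture its front panel is flush to within about 1 px (roughly 2 mm). The tape, tin, bottle and hammer look unmoved, and the gripper is clear.

**Disagreement found:** the reported tool height read about 33 mm too low. Because of this, my first two grasps closed in the air above the block's ridge, without moving it. I confirmed the offset by touch and in the camera views. The carton, mat and both rims then gave contact within about 1 mm of the heights it predicted.

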